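# Start the rice cooker

### The job

Start the rice cooker that stands in the middle of the row, by pushing with the fingertips only: push its lid down by the front lip until it latches shut and stays shut, then press the near end of the red power rocker to switch it on, then push the white cook paddle down until it stays down. Pick nothing up, do not raise the lid any further, and leave the things standing in the row where they are.

Things in the scene. Friction and masses are not known exactly. Their poses are not given: they have to be found in the camera images.
- cooker: White drum-shaped rice cooker, fixed to the table; drum 270 mm across, 190 mm high without its lid. Origin: on the table under the drum's axis. -x points out of its front (towards the robot, turned up to 0.3 rad either way), +y to the left as the robot sees it, z up. A grey console 170 mm wide juts out of its foot to 255 mm in front of the origin.
- lid_mid (a point): Top of the white lid over the drum's axis; moves with the lid. The lid turns about a line along the cooker's y, 135 mm behind its origin, 190 mm up; it starts ajar by 0.27 to 0.41 rad. It stays where left above 0.25 rad, springs back up from lower unless latched. Shut, this point is 234 mm above the table.
- lid_lip (a point): Point to push: middle of the top face of the grey lip (70 mm wide, 46 front to back, 14 thick) on the lid's front edge; moves with the lid. Shut: cooker x -146, y 0, z 210 mm, and the lid is against its stop. Pushing here takes 2 to 5 N, up to 10 N over the spring catch in the last 15 mm; the catch then holds the lip within 3 mm of shut. The lid's white dome rises 15 mm behind it.
- power (a joint): Angle of the red power rocker in rad: 0 off (near end standing proud), 0.36 on (near end down). It is an over-centre switch: past 0.18 it snaps over by itself and stays.
- power_end (a point): Point to press: top face of the rocker's near (robot-side) half; moves with it. Rocker 50 mm long up the slope, 30 wide, on the left of the panel; pivot in its middle, 17 mm up the slope from here, at cooker x -211, y 42, z 77 mm. Pressing here 6 mm square to the panel switches on; takes about 6 N.
- cook (a joint): Angle of the white cook paddle in rad: 0 up, 0.24 fully down (cooking). Over-centre: past 0.12 it snaps down by itself and stays down.
- cook_end (a point): Point to press: top face of the white paddle on the right of the panel, 13 mm from its free near end; moves with it. Paddle 47 mm long, 50 wide, orange line near the free end; hinged at its upper end at cooker x -193, y -42, z 91 mm. Up, it stands 0.25 rad proud of the panel; pressing here 8 mm square to the panel brings it flat and on; takes about 5 N.
- panel (a point): Middle of the black control panel (100 mm up the slope, 154 mm wide) on the console, at cooker x -208, y 0, z 73 mm. It slopes down towards the robot at 0.60 rad (34 deg) from level, from 105 mm high (160 mm in front of the cooker's origin) to 40 mm (255 mm in front).
- release (a point): Front face of the black release button, pushed in it lets the lid spring up. It sits on the grey latch housing high on the drum's front under the lip: 60 mm wide, to 165 mm in front of the cooker's origin, heights 134 to 186 mm; the button stands 6 mm proud of it.
- pitcher: Amber glass soy pitcher with red hinged flip cap and a handle, 76 mm across, 127 mm high, loose. Origin: centre of its underside. Stands close beside the console on one side, 190 mm to the left or right of the cooker's middle; the bowl is on the other side.
- bowl: Blue ceramic bowl with white clip-on plastic lid and four blue clips, 126 mm across, 61 mm high, loose. Origin: centre of its underside. Stands close beside the console, 190 mm from the cooker's middle, on the side where the pitcher is not.
- rice_cup: Green plastic rice measuring cup, open, 70 mm across, 72 mm high, loose. Origin: centre of its underside. At the far left of the row.
- bento: Mustard yellow stacked bento set, 187 x 110 mm, 114 mm high, loose. Origin: centre of its underside. To the left of the cooker.
- spatula: Wooden spatula lying flat, 262 mm long, 62 mm wide, 9 mm thick, loose. Origin: on the table under its handle's front part. At the right end of the row.
- tongs: Steel tongs lying on the table, 256 mm long, 56 mm wide, 16 mm high, loose. Origin: on the table under their middle. At the right end of the row, beside the spatula.
Mind the look-alikes: they are no part of the job. Several things have the shape of the rice_cup; the one meant has the colours described above.

How it is judged:
By the outcome, as a careful person would: the job done as asked, in the order asked, and still so for the second after the job is handed in, with the robot touching nothing.
It also fails if it takes over 45 s, if anything falls off the work surface, if the arm or the gripper's body presses on something with over 40 N, if the wrist force passes 120 N, or if a joint passes its speed limit or range.

### The arm

A 6-joint arm with a two-finger parallel gripper is mounted at the origin on the work surface. World frame = base frame: x ahead of the robot, y to its left, z up, the work surface at z = 0. Lengths are in m, angles in rad, forces in N, time in s.
With the tool pointing down it reaches from about 0.25 to 0.725 m from the base axis. Payload 9.7 kg.
Tool frame: the origin (TCP) lies at the very end of the fingers, on their centre line; the grasp point (between the pads) lies 19 mm behind it (arm.grip_point_offset is the distance from the TCP to the grasp point, in m); z points along the fingers, y is the line along which they close (so a half turn about z gives the same grasp; the last joint's range is limited). The gripper opens to 85 mm and grips with 20 to 120 N. Pads are 22 mm wide; open, the fingers measure 114 mm over their backs; the gripper's body (76 mm by 85 mm) begins 54 mm behind the grasp point. The pads swing forward as they close: fully open they stand 13 mm farther back than shut.
Start: joints at [-1.156, 0.087, 0.176, 1.66, 0, 1.571], TCP at [0.222, -0.503, 0.231] pointing down, gripper open.
Joint ranges: [-3.13, 3.13], [-0.85, 1.81], [-1.15, 1.24], [-2.2, 2.28], [-1.44, 1.52], [-3.14, 3.14]. Speed limits (rad/s): [2.22, 2.22, 2.57, 3.14, 3.14, 3.14].

### API

Orientations are given as [roll, pitch, yaw] about the fixed x, y, z axes, in that order (R = Rz(yaw) Ry(pitch) Rx(roll)).
In Python, from workcell import monitor, vision, arm gives the robot as it stands. The module is installed in compiled form; this text tells all that it offers.
- The arm moves only by the shell command python3 -m crank 'ROWS' [FORCE]. ROWS is JSON, a list of rows, each an object of numbers: "hand": the closure, from 0 (fully open) to 1 (shut); "x", "y", "z": the shift along the tool's x, y, z in mm; "yaw": the turn about the tool's z in degrees. A call has 1 to 5 rows; each row shifts and turns the commanded pose from where the row before left it, along the tool's axes as they then stand; what a row does not reach is not made up. A row lasts 1/10 s, in which the tool goes at most 50 mm and 8.59 degrees, less where a joint would pass 70% of its speed; a pose out of reach is approached as far as the arm can. A call with a gripper value outside its range is refused whole. The fingers move at their own pace and stop on an object; FORCE is the grip in N (left out, the last holds). Time passes only in rows, so rows that do not move let the fingers close. It gives the time, the measured TCP pose, the force, the opening and the grip force at its end, in the units of the state.
- monitor.sense(): the state, without advancing time (a new reading comes with each control period).
- vision.camera(name): name is "scene" or "side" or "wrist"; returns a dict with "frame" (384x512x3 uint8, red, green, blue), "K" (3x3 intrinsics, pixels), "k1" (the pictures are not rectified: a ray, as slopes to the right and down, at radius r is drawn at 1 + k1 r^2 times it, then the intrinsics apply), "xyz" and "attitude" of the camera in the world; the wrist camera has in their place "mount" (4x4, takes a point from camera to tool coordinates, whose origin is the TCP and whose axes are the flange's). Camera axes: x right, y up, looking along -z (the intrinsics and any distortion apply to the point x, -y, -z); pixel columns grow to the right and rows downward; lengths in m; the calibration is good to about 2 mm. A picture is of the moment at which its call begins: read the wrist's pose just before it. There is no depth.
- arm.close_job(): hands the job in; it is judged then, once.
The state is a dict: "clock": time; "joint_positions": joint angles; "qd": joint speeds; "effort": joint torques, N m; "ee_pos": TCP position; "ee_rot": TCP orientation; "contact_force": force on the tool from outside, world axes, zero at the start; "torque": the same for the moment, N m; "opening": finger opening in m; "grasp_force": force on a finger pad.
Only numpy, scipy, OpenCV 4.12 (cv2) and the standard library are available. Lean on these libraries where they do the work, as an engineer would, in place of code of your own. Each camera call takes 0.05 s, during which the arm holds its last target. There are 200 camera calls.

## Working session

There is one attempt and no reset: what is moved stays moved. The work goes in short steps, Python scripts to look and compute and a shell command to move; the robot and the scene stay as the last step left them, time stands still between calls to the robot, and variables do not carry over. Pictures are saved under pics/ and viewed, at most 10 in all, crops included, and the job is handed in when it is done.

```bash
mkdir -p pics
cat > h.py <<'E'
import numpy as np, cv2
from workcell import monitor, vision, arm
from scipy.spatial.transform import Rotation as R
E
python3 - <<'E'
from h import *
s=monitor.sense(); print({k:np.round(v,3) for k,v in s.items()})
for n in("scene","side","wrist"):
    c=vision.camera(n); cv2.imwrite(f"pics/{n}0.png",c["frame"][:,:,::-1])
    print(n,{k:(np.round(v,4).tolist()) for k,v in c.items() if k!="frame"})
a=cv2.imread("pics/scene0.png")
E
```

```text
{'clock': np.float64(0.0), 'joint_positions': array([-1.156,  0.087,  0.175,  1.66 , -0.   ,  1.571]), 'qd': array([ 0.   ,  0.001,  0.   , -0.001,  0.001, -0.001]), 'effort': array([ 4.0000e-03, -5.2039e+01,  4.6481e+01,  1.6000e-02,  0.0000e+00,
       -0.0000e+00]), 'ee_pos': array([ 0.222, -0.503,  0.231]), 'ee_rot': array([-3.14 ,  0.   ,  0.415]), 'contact_force': array([ 0.034, -0.433,  0.65 ]), 'torque': array([-0.057,  0.016, -0.046]), 'grasp_force': np.float64(0.0), 'opening': np.float64(0.085)}
scene {'K': [[396.519, 0.0, 255.3785], [0.0, 396.519, 187.7328], [0.0, 0.0, 1.0]], 'k1': -0.1399, 'xyz': [1.036, -0.9216, 1.1319], 'attitude': [0.8454, -0.0171, 0.424]}
side {'K': [[485.3191, 0.0, 255.8181], [0.0, 485.3191, 191.8766], [0.0, 0.0, 1.0]], 'k1': -0.1345, 'xyz': [-0.2109, 0.9684, 1.3639], 'attitude': [0.7796, -0.0156, -2.3793]}
wrist {'K': [[345.8712, 0.0, 260.8816], [0.0, 345.8712, 188.1204], [0.0, 0.0, 1.0]], 'k1': -0.0559, 'mount': [[0.0003, 0.9454, 0.3259, 0.0853], [1.0, -0.0007, 0.0011, 0.0002], [0.0013, 0.3259, -0.9454, -0.1442], [0.0, 0.0, 0.0, 1.0]]}
```

View pics/scene0.png

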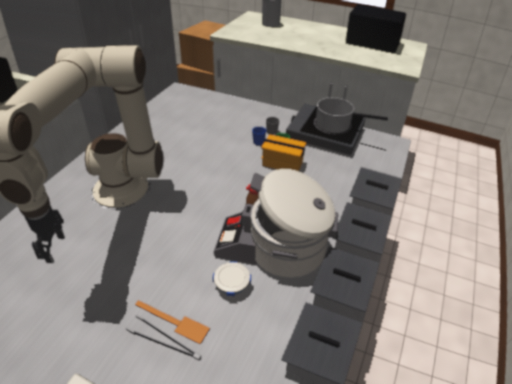

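View pics/side0.png

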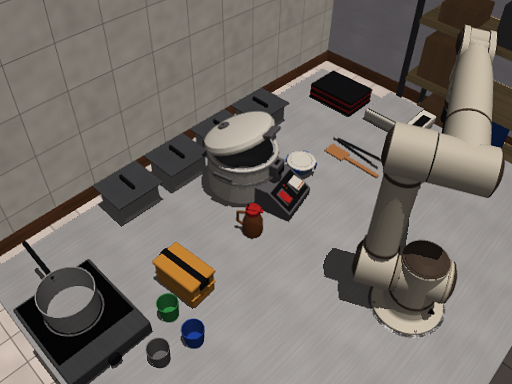

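The scene view shows the red rocker at about (233,221), the white paddle at about (229,236) and the raised lid at about (295,205). In the side view the rocker is at about (285,197), the paddle at about (296,184) and the lip near (277,168). The pitcher is on the left and the bowl on the right.

```bash
cat >> h.py <<'E'
def ray(c,uv,pose=None):
    K=c["K"];k1=c["k1"]
    p=cv2.undistortPoints(np.array([[uv]],float),K,np.array([k1,0,0,0.]))[0,0]
    d=np.array([p[0],-p[1],-1.])
    if "mount" in c:
        T=c["mount"]; s=pose; Rt=R.from_euler("xyz",s["ee_rot"]).as_matrix()
        o=np.array(s["ee_pos"])+Rt@T[:3,3]; d=Rt@T[:3,:3]@d
    else:
        o=np.array(c["xyz"]); d=R.from_euler("xyz",c["attitude"]).as_matrix()@d
    return o,d/np.linalg.norm(d)
def proj(c,P,pose=None):
    T=None
    if "mount" in c:
        T=c["mount"];s=pose;Rt=R.from_euler("xyz",s["ee_rot"]).as_matrix()
        o=np.array(s["ee_pos"])+Rt@T[:3,3];M=Rt@T[:3,:3]
    else: o=np.array(c["xyz"]);M=R.from_euler("xyz",c["attitude"]).as_matrix()
    q=M.T@(np.array(P)-o); x,y=q[0]/-q[2],-q[1]/-q[2]; f=1+c["k1"]*(x*x+y*y)
    return np.array([c["K"][0,0]*x*f+c["K"][0,2],c["K"][1,1]*y*f+c["K"][1,2]])
def onz(r,z): o,d=r; return o+d*(z-o[2])/d[2]
def tri(r1,r2):
    A=np.zeros((3,3));b=np.zeros(3)
    for o,d in(r1,r2): M=np.eye(3)-np.outer(d,d);A+=M;b+=M@o
    p=np.linalg.solve(A,b); return p,[np.linalg.norm((np.eye(3)-np.outer(d,d))@(p-o)) for o,d in(r1,r2)]
def blobs(m,amin=15):
    n,l,st,ce=cv2.connectedComponentsWithStats(m.astype(np.uint8)); return [(ce[i].round(1).tolist(),st[i].tolist()) for i in range(1,n) if st[i,4]>=amin]
E
python3 - <<'E'
from h import *
for n,(x0,x1,y0,y1) in (("scene",(205,260,180,265)),("side",(240,325,160,225))):
    c=vision.camera(n); f=c["frame"].astype(int)
    r,g,b=f[...,0],f[...,1],f[...,2]
    roi=np.zeros(r.shape,bool); roi[y0:y1,x0:x1]=1
    print(n,"red",blobs(roi&(r>130)&(g<70)&(b<70)),"white",blobs(roi&(r>165)&(b>140)))
    cv2.imwrite(f"pics/{n}c.png",cv2.resize(c["frame"][150:280,190:345,::-1] if n=="scene" else c["frame"][100:250,190:345,::-1],None,fx=4.5,fy=3.9 if 0 else 4.0,interpolation=cv2.INTER_CUBIC))
E
python3 -c "
import cv2,numpy as np
a=cv2.imread('pics/scenec.png');b=cv2.imread('pics/sidec.png')
a=cv2.resize(a,(390,327));b=cv2.resize(b,(400,387));o=np.zeros((400,800,3),np.uint8);o[:327,:390]=a;o[:387,400:]=b;cv2.imwrite('pics/both.png',o)"
```

```text
scene red [([233.3, 219.9], [227, 216, 13, 8, 69])] white [([220.6, 210.5], [205, 180, 45, 85, 2094]), ([255.2, 215.7], [251, 200, 9, 33, 127]), ([228.1, 235.6], [222, 231, 13, 10, 105])]
side red [([284.6, 196.0], [278, 190, 14, 13, 81]), ([253.7, 208.3], [246, 203, 17, 11, 110])] white [([256.1, 167.1], [240, 160, 33, 12, 82]), ([301.5, 163.7], [287, 160, 30, 10, 229]), ([295.0, 181.5], [289, 175, 13, 15, 100])]
```

View pics/both.png

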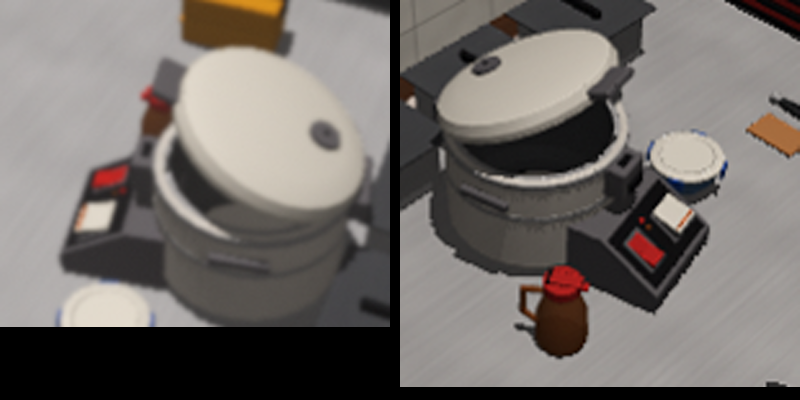

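The crops show the lip tab at about (272,132) in the side view and (258,181) in the scene view. The rocker and paddle are clear in both. I'll triangulate these points next.

Run:
```python
from h import *
a=vision.camera("scene");b=vision.camera("side")
P={}
for n,u,v in(("pow",(233.3,219.9),(284.6,196)),("cook",(228.1,235.6),(295,181.5)),("lip",(257.6,181),(271.8,132.2))):
    P[n],e=tri(ray(a,u),ray(b,v)); print(n,P[n].round(4),np.round(e,4))
d=P["pow"]-P["cook"]; print("yaw", np.arctan2(-d[0]+0,d[1]), np.linalg.norm(d))
# rocker centre cooker(-211,42,77); paddle middle ~(-215,-42,82)
for yaw in [np.arctan2(-d[0]-0.0,d[1])]:
  yaw=np.arctan2(-(d[0]),d[1])
  M=np.array([[np.cos(yaw),-np.sin(yaw)],[np.sin(yaw),np.cos(yaw)]])
  for q,c in(("pow",(-.211,.042)),("cook",(-.213,-.042))): print(P[q][:2]-M@np.array(c))
  l=M.T@(P["lip"][:2]-(P["pow"][:2]+P["cook"][:2])/2+M@np.array((-.212,0))); print("lip in cooker",l,P["lip"][2])
```

```text
pow [ 0.5627 -0.0258  0.076 ] [0.0003 0.0003]
cook [ 0.5825 -0.107   0.0816] [0.0003 0.0003]
lip [ 0.6597 -0.0435  0.3129] [0.0029 0.0029]
yaw 0.23841731247927242 0.08375710648784955
[ 0.7776925 -0.0167994]
[ 0.77953535 -0.01591324]
lip in cooker [-0.12199521  0.00168427] 0.3128791856127906
```

```bash
python3 -m crank '[{"hand":1,"z":-30,"yaw":-8},{"hand":1,"z":-30,"yaw":-8},{"hand":1,"z":-30,"yaw":-8},{"hand":1,"z":-30,"yaw":-8},{"hand":1,"z":-30,"yaw":-8}]' 30
python3 -m crank '[{"hand":1,"yaw":-8},{"hand":1,"yaw":-8},{"hand":1,"yaw":-8},{"hand":1,"yaw":-8},{"hand":1,"yaw":-8}]'
cat >> h.py <<'E'
O=np.array([.7785,-.0164]);YAW=.2384
def w(p): # cooker mm -> world m
    c,s=np.cos(YAW),np.sin(YAW);x,y,z=np.array(p)/1e3
    return np.array([O[0]+c*x-s*y,O[1]+s*x+c*y,z])
def shift(p):
    s=monitor.sense(); return (R.from_euler("xyz",s["ee_rot"]).as_matrix().T@(w(p)-s["ee_pos"])*1e3).round(1)
E
python3 - <<'E'
from h import *
s=monitor.sense();print(s["ee_rot"],s["ee_pos"],s["joint_positions"].round(2))
print(shift((-220,0,380)),shift((-125,0,380)))
E
```

```text
[-3.14131738e+00  2.33404806e-05  4.14819255e-01] [ 0.22163697 -0.5033172   0.23112874] [-1.16  0.09  0.18  1.66 -0.    1.57]
[ 489.3 -259.8 -148.8] [ 582.8 -243.2 -148.8]schema error: expected keys hand, x, y, z, yaw
schema error: expected keys hand, x, y, z, yaw
```

```bash
python3 -m crank '[{"hand":1,"x":0,"y":0,"z":-30,"yaw":-8},{"hand":1,"x":0,"y":0,"z":-30,"yaw":-8},{"hand":1,"x":0,"y":0,"z":-30,"yaw":-8},{"hand":1,"x":0,"y":0,"z":-30,"yaw":-8},{"hand":1,"x":0,"y":0,"z":-30,"yaw":-8}]' 30
python3 -m crank '[{"hand":1,"x":0,"y":0,"z":0,"yaw":-8},{"hand":1,"x":0,"y":0,"z":0,"yaw":-8},{"hand":1,"x":0,"y":0,"z":0,"yaw":-8},{"hand":1,"x":0,"y":0,"z":0,"yaw":-8},{"hand":1,"x":0,"y":0,"z":0,"yaw":-8}]'
python3 - <<'E'
from h import *
s=monitor.sense();print(s["ee_rot"],s["ee_pos"],s["joint_positions"].round(2))
print(shift((-220,0,380)),shift((-125,0,380)))
E
```

```text
clock: 0.85
ee_pos: [0.2216, -0.5031, 0.3826]
ee_rot: [3.141, 0.0, 1.119]
contact_force: [0.1, 0.7, 1.1]
opening: 0.0122
grasp_force: 0.0
clock: 1.35
ee_pos: [0.2217, -0.5034, 0.3812]
ee_rot: [-3.142, -0.0, 1.817]
contact_force: [-0.5, -0.0, 0.5]
opening: -0.0002
grasp_force: 0.0
[-3.14158509e+00 -8.48511378e-05  1.81679454e+00] [ 0.22165596 -0.50338736  0.38123935] [-1.16  0.21  0.62  1.98  0.    0.17]
[338.4 438.7   1.3] [337.7 533.7   1.3]
```

```bash
python3 -m crank '[{"hand":1,"x":28,"y":36,"z":0,"yaw":0},{"hand":1,"x":28,"y":36,"z":0,"yaw":0},{"hand":1,"x":28,"y":36,"z":0,"yaw":0},{"hand":1,"x":28,"y":36,"z":0,"yaw":0},{"hand":1,"x":28,"y":36,"z":0,"yaw":0}]'
python3 -m crank '[{"hand":1,"x":28,"y":36,"z":0,"yaw":0},{"hand":1,"x":28,"y":36,"z":0,"yaw":0},{"hand":1,"x":28,"y":36,"z":0,"yaw":0},{"hand":1,"x":28,"y":36,"z":0,"yaw":0},{"hand":1,"x":28,"y":36,"z":0,"yaw":0}]'
python3 - <<'E'
from h import *
s=monitor.sense();print(s["ee_rot"],s["ee_pos"],s["joint_positions"].round(2))
print(shift((-220,0,380)),shift((-125,0,340)))
c=vision.camera("wrist");cv2.imwrite("pics/w1.png",c["frame"][:,:,::-1])
for p in((-146,0,210),(-119,0,313),(-211,42,77),(-208,0,73),(-193,-42,91)):print(p,proj(c,w(p),s).round(0))
E
```

```text
clock: 1.85
ee_pos: [0.3639, -0.323, 0.3814]
ee_rot: [3.141, 0.0, 1.811]
contact_force: [0.7, -0.1, 0.1]
opening: -0.0001
grasp_force: 0.0
clock: 2.35
ee_pos: [0.5055, -0.144, 0.3814]
ee_rot: [3.141, 0.0, 1.811]
contact_force: [0.8, -1.2, 0.6]
opening: -0.0
grasp_force: 0.0
[3.14122947e+00 2.94499233e-04 1.81113914e+00] [ 0.50552097 -0.14398886  0.38144137] [-0.28  0.15  0.55  1.97 -0.    1.05]
[59.4 75.5  1.5] [ 59.2 170.5  41.5]
(-146, 0, 210) [425. 100.]
(-119, 0, 313) [539. 116.]
(-211, 42, 77) [329.  56.]
(-208, 0, 73) [329.  91.]
(-193, -42, 91) [341. 126.]
```

View pics/w1.png

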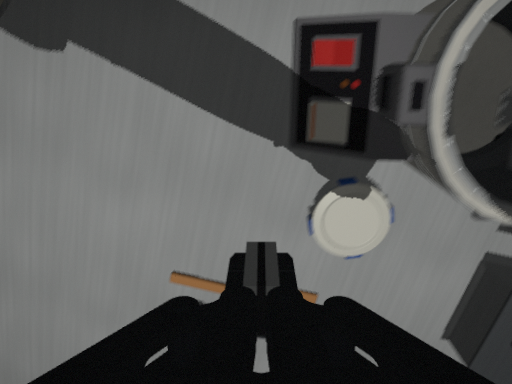

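The wrist view shows the rocker at about (334,52), the paddle at about (329,121) and the bowl at (350,218). The lip is outside the frame to the right. I'll check the earlier pose estimate against this view.

Run:
```python
from h import *
s=monitor.sense();c=vision.camera("wrist");f=c["frame"].astype(int)
r,g,b=f[...,0],f[...,1],f[...,2]
B=[k for k in blobs((r>130)&(g<80)&(b<80),100)];print(B)
roi=np.zeros(r.shape,bool);roi[95:146,301:353]=1
W=blobs(roi&(r>75),200);print(W)
for u,z in((B[0][0],.077),(W[0][0],.083)): print(onz(ray(c,u,s),z))
```

```text
[([327.3, 57.8], [308, 46, 40, 25, 947])]
[]Traceback (most recent call last):
  File "<stdin>", line 7, in <module>
IndexError: list index out of range
```

```bash
python3 -m crank '[{"hand":1,"x":20,"y":35,"z":0,"yaw":0},{"hand":1,"x":20,"y":35,"z":0,"yaw":0},{"hand":1,"x":17,"y":35,"z":0,"yaw":0},{"hand":1,"x":0,"y":34,"z":20,"yaw":0},{"hand":1,"x":0,"y":29,"z":20,"yaw":0}]'
python3 - <<'E'
from h import *
import time
vision.camera("wrist");vision.camera("wrist")
s=monitor.sense();print(s["ee_rot"],s["ee_pos"],s["joint_positions"].round(2))
print(shift((-122,0,330)))
c=vision.camera("side");cv2.imwrite("pics/s2.png",cv2.resize(c["frame"][60:220,190:390,::-1],None,fx=4,fy=3.75))
E
```

```text
clock: 2.95
ee_pos: [0.6557, -0.0498, 0.341]
ee_rot: [3.14, 0.001, 1.812]
contact_force: [-0.4, -0.9, -1.1]
opening: -0.0
grasp_force: 0.0
[-3.13505472e+00 -2.20567834e-03  1.81219758e+00] [ 0.65659096 -0.04980584  0.33544587] [-0.08  0.49  0.88  1.97  0.    1.25]
[3.6 4.4 5.4]
```

View pics/s2.png

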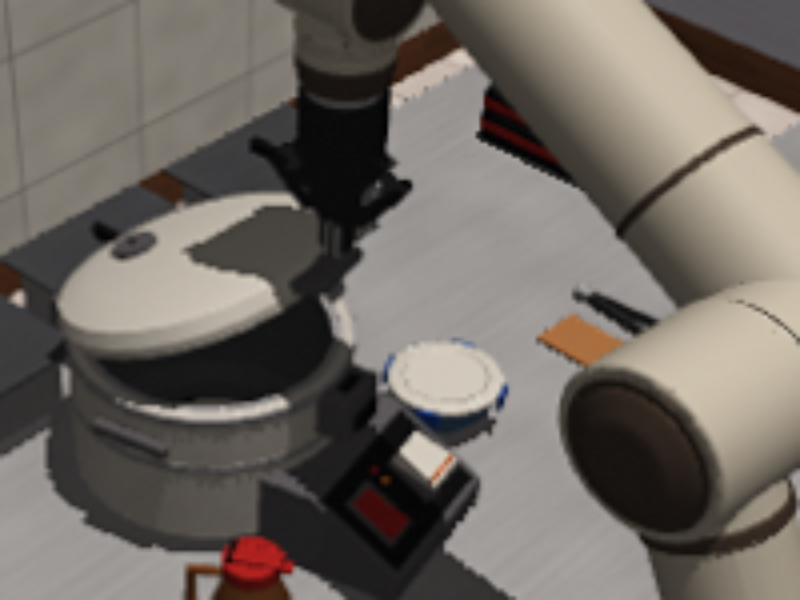

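The fingertips stand just above the lip at about (340,260). I'll follow the lip down along its arc.

```bash
python3 -m crank '[{"hand":1,"x":2,"y":0,"z":10,"yaw":0},{"hand":1,"x":2,"y":0,"z":10,"yaw":0},{"hand":1,"x":0,"y":-1,"z":12,"yaw":0},{"hand":1,"x":0,"y":-2,"z":12,"yaw":0},{"hand":1,"x":0,"y":-2,"z":12,"yaw":0}]'
python3 -m crank '[{"hand":1,"x":0,"y":-2,"z":12,"yaw":0},{"hand":1,"x":0,"y":-2,"z":12,"yaw":0},{"hand":1,"x":0,"y":-2,"z":12,"yaw":0},{"hand":1,"x":0,"y":-1,"z":10,"yaw":0},{"hand":1,"x":0,"y":-1,"z":10,"yaw":0}]'
python3 - <<'E'
from h import *
print(shift((-146,0,210)))
E
```

```text
clock: 3.6
ee_pos: [0.6476, -0.0486, 0.2868]
ee_rot: [3.139, 0.001, 1.81]
contact_force: [-0.7, -0.7, 1.3]
opening: 0.0001
grasp_force: 0.6
clock: 4.1
ee_pos: [0.6399, -0.0505, 0.2309]
ee_rot: [3.14, 0.001, 1.81]
contact_force: [-1.7, 0.1, 2.2]
opening: -0.0001
grasp_force: 1.3
[ 0.4 -3.4 20.9]
```

```bash
python3 -m crank '[{"hand":1,"x":0,"y":-1,"z":6,"yaw":0},{"hand":1,"x":0,"y":0,"z":6,"yaw":0},{"hand":1,"x":0,"y":0,"z":5,"yaw":0},{"hand":1,"x":0,"y":0,"z":3,"yaw":0},{"hand":1,"x":0,"y":0,"z":0,"yaw":0}]'
```

```text
clock: 4.6
ee_pos: [0.6396, -0.0502, 0.2102]
ee_rot: [3.141, 0.001, 1.811]
contact_force: [-0.8, -0.3, 3.3]
opening: 0.0002
grasp_force: 1.5
```

```bash
python3 -m crank '[{"hand":1,"x":0,"y":0,"z":2,"yaw":0},{"hand":1,"x":0,"y":0,"z":2,"yaw":0},{"hand":1,"x":0,"y":0,"z":2,"yaw":0},{"hand":1,"x":0,"y":0,"z":0,"yaw":0}]'
```

```text
clock: 5.0
ee_pos: [0.6398, -0.0502, 0.2098]
ee_rot: [3.134, 0.003, 1.811]
contact_force: [-11.9, -0.4, 34.7]
opening: -0.0002
grasp_force: 17.2
```

The lip is against its stop at z 0.2098. I'll lift off, turn the hand so its knuckles stay clear of the latch housing, and look.

```bash
python3 -m crank '[{"hand":1,"x":0,"y":0,"z":-20,"yaw":0},{"hand":1,"x":0,"y":0,"z":-30,"yaw":0},{"hand":1,"x":0,"y":-30,"z":-20,"yaw":0},{"hand":1,"x":0,"y":-30,"z":0,"yaw":0},{"hand":1,"x":0,"y":-30,"z":0,"yaw":0}]'
python3 -m crank '[{"hand":1,"x":0,"y":0,"z":0,"yaw":-8.5},{"hand":1,"x":0,"y":0,"z":0,"yaw":-8.5},{"hand":1,"x":0,"y":0,"z":0,"yaw":-8.5},{"hand":1,"x":0,"y":0,"z":0,"yaw":-8.5},{"hand":1,"x":0,"y":0,"z":0,"yaw":-8.5}]'
python3 -m crank '[{"hand":1,"x":0,"y":0,"z":0,"yaw":-8.5},{"hand":1,"x":0,"y":0,"z":0,"yaw":-8.5},{"hand":1,"x":0,"y":0,"z":0,"yaw":-8.5},{"hand":1,"x":0,"y":0,"z":0,"yaw":-8.5},{"hand":1,"x":0,"y":0,"z":0,"yaw":-8.5}]'
python3 -m crank '[{"hand":1,"x":0,"y":0,"z":0,"yaw":-5},{"hand":1,"x":0,"y":0,"z":0,"yaw":0},{"hand":1,"x":0,"y":0,"z":0,"yaw":0}]'
python3 - <<'E'
from h import *
s=monitor.sense();c=vision.camera("wrist");cv2.imwrite("pics/w3.png",c["frame"][:,:,::-1])
for p in((-146,0,210),(-211,42,77),(-208,0,73),(-193,-42,91),(-225,42,70)):print(p,proj(c,w(p),s).round(0))
print(s["ee_rot"],s["joint_positions"].round(2),shift((-225,42,110)))
E
```

```text
clock: 5.5
ee_pos: [0.5518, -0.0715, 0.2737]
ee_rot: [3.14, 0.0, 1.811]
contact_force: [0.4, -0.2, -0.3]
opening: -0.0
grasp_force: 0.0
clock: 6.0
ee_pos: [0.5524, -0.0713, 0.2733]
ee_rot: [3.141, 0.0, 2.559]
contact_force: [-0.3, 0.7, -0.3]
opening: -0.0004
grasp_force: 0.0
clock: 6.5
ee_pos: [0.5524, -0.0713, 0.2732]
ee_rot: [3.141, 0.0, -2.982]
contact_force: [-0.6, 0.9, -0.5]
opening: 0.0001
grasp_force: 0.0
clock: 6.8
ee_pos: [0.5524, -0.0713, 0.2733]
ee_rot: [3.142, 0.0, -2.904]
contact_force: [0.1, 0.5, 0.6]
opening: 0.0002
grasp_force: 0.0
(-146, 0, 210) [260. 315.]
(-211, 42, 77) [301. 176.]
(-208, 0, 73) [260. 178.]
(-193, -42, 91) [219. 198.]
(-225, 42, 70) [301. 161.]
[ 3.14153632e+00  2.16421172e-04 -2.90413938e+00] [-0.13  0.12  0.3   1.75  0.   -0.37] [ -7.7  41.9 163.3]
```

View pics/w3.png

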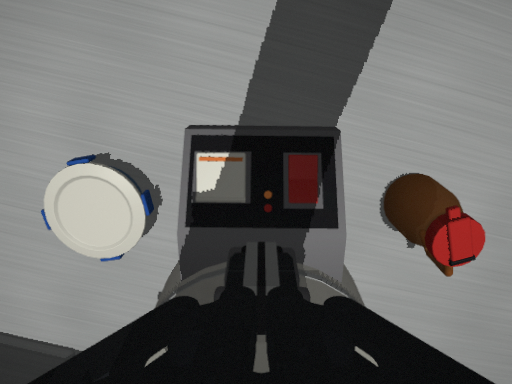

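The panel is centred at about (264,182), the rocker at (303,181) and the paddle at (220,177). These are 3–4 px from the prediction, so I'll correct by 2 mm and go to the rocker.

```bash
python3 -m crank '[{"hand":1,"x":0,"y":22,"z":40,"yaw":0},{"hand":1,"x":-1,"y":22,"z":40,"yaw":0},{"hand":1,"x":0,"y":0,"z":40,"yaw":0},{"hand":1,"x":0,"y":0,"z":40,"yaw":0},{"hand":1,"x":0,"y":0,"z":10,"yaw":0}]'
python3 -m crank '[{"hand":1,"x":0,"y":0,"z":10,"yaw":0},{"hand":1,"x":0,"y":0,"z":5,"yaw":0},{"hand":1,"x":0,"y":0,"z":3,"yaw":0},{"hand":1,"x":0,"y":0,"z":3,"yaw":0},{"hand":1,"x":0,"y":0,"z":0,"yaw":0}]'
```

```text
clock: 7.35
ee_pos: [0.5405, -0.028, 0.099]
ee_rot: [3.14, -0.006, -2.903]
contact_force: [-0.0, -0.3, -0.3]
opening: 0.0
grasp_force: 0.0
clock: 7.85
ee_pos: [0.5432, -0.0284, 0.0828]
ee_rot: [-3.141, 0.001, -2.902]
contact_force: [0.9, 0.6, -0.3]
opening: -0.0
grasp_force: 0.0
```

```bash
python3 -m crank '[{"hand":1,"x":0,"y":0,"z":3,"yaw":0},{"hand":1,"x":0,"y":0,"z":2,"yaw":0},{"hand":1,"x":0,"y":0,"z":0,"yaw":0}]'; python3 -m crank '[{"hand":1,"x":0,"y":0,"z":2,"yaw":0},{"hand":1,"x":0,"y":0,"z":2,"yaw":0},{"hand":1,"x":0,"y":0,"z":0,"yaw":0}]'
```

```text
clock: 8.15
ee_pos: [0.5427, -0.0283, 0.077]
ee_rot: [3.141, -0.0, -2.901]
contact_force: [-0.2, 0.7, -0.1]
opening: -0.0004
grasp_force: 0.0
clock: 8.45
ee_pos: [0.5427, -0.0283, 0.0729]
ee_rot: [3.141, -0.0, -2.901]
contact_force: [1.3, 0.7, 0.3]
opening: 0.0
grasp_force: 0.0
```

```bash
for i in 1 2; do python3 -m crank '[{"hand":1,"x":0,"y":0,"z":1.5,"yaw":0},{"hand":1,"x":0,"y":0,"z":1.5,"yaw":0},{"hand":1,"x":0,"y":0,"z":0,"yaw":0}]' | egrep 'pos|contact'; done
```

```text
ee_pos: [0.5433, -0.0282, 0.0713]
contact_force: [0.3, 0.9, 4.8]
ee_pos: [0.5428, -0.0283, 0.0673]
contact_force: [0.7, 0.5, 0.2]
```

```bash
python3 -m crank '[{"hand":1,"x":0,"y":0,"z":1.5,"yaw":0},{"hand":1,"x":0,"y":0,"z":0,"yaw":0}]' | egrep 'pos|contact'
python3 -m crank '[{"hand":1,"x":0,"y":0,"z":-20,"yaw":0},{"hand":1,"x":0,"y":0,"z":-40,"yaw":0},{"hand":1,"x":20,"y":0,"z":-40,"yaw":0},{"hand":1,"x":20,"y":0,"z":-40,"yaw":0},{"hand":1,"x":0,"y":0,"z":0,"yaw":0}]'
python3 - <<'E'
from h import *
vision.camera("wrist");s=monitor.sense();c=vision.camera("wrist");d=vision.camera("side")
o=np.zeros((400,800,3),np.uint8);o[:300,:400]=cv2.resize(c["frame"],(400,300));o[:,400:]=cv2.resize(d["frame"][100:230,190:320],(400,400),interpolation=cv2.INTER_CUBIC)
cv2.imwrite("pics/w4.png",o[:,:,::-1])
print(s["ee_pos"],s["ee_rot"],shift((-237,-40,100)))
E
```

```text
ee_pos: [0.5427, -0.0283, 0.0655]
contact_force: [-1.0, -0.4, 0.7]
clock: 9.75
ee_pos: [0.5043, -0.0383, 0.2118]
ee_rot: [-3.139, 0.007, -2.902]
contact_force: [1.8, -0.7, -0.3]
opening: 0.0001
grasp_force: 0.0
[ 0.50456053 -0.03808937  0.20877889] [-3.13994858  0.00495059 -2.90175099] [-34.6 -84.1 105.2]
```

View pics/w4.png

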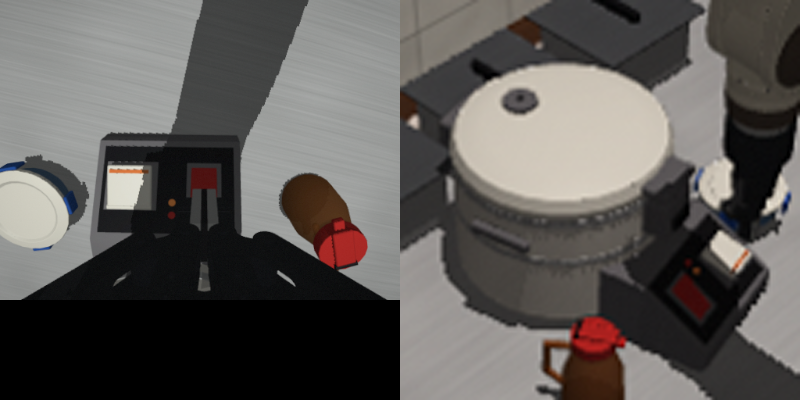

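The lid is shut in the side view, with the dome level. The rocker is in shadow at about (690,298), and its contact force fell from 4.8 N to 0 as the tip went deeper, so it appears to have snapped over. Next is the paddle.

```bash
python3 -m crank '[{"hand":1,"x":-10,"y":-42,"z":0,"yaw":0},{"hand":1,"x":-27,"y":-42,"z":20,"yaw":0},{"hand":1,"x":0,"y":0,"z":40,"yaw":0},{"hand":1,"x":0,"y":0,"z":38,"yaw":0},{"hand":1,"x":0,"y":0,"z":5,"yaw":0}]'
python3 -m crank '[{"hand":1,"x":0,"y":0,"z":2,"yaw":0},{"hand":1,"x":0,"y":0,"z":0,"yaw":0},{"hand":1,"x":0,"y":0,"z":0,"yaw":0}]'
python3 - <<'E'
from h import *
print(shift((-234,-40,80)))
E
```

```text
clock: 10.4
ee_pos: [0.5543, -0.1077, 0.097]
ee_rot: [3.137, -0.01, -2.902]
contact_force: [-0.8, 0.2, 0.4]
opening: 0.0
grasp_force: 0.0
clock: 10.7
ee_pos: [0.5583, -0.1081, 0.1043]
ee_rot: [-3.14, 0.003, -2.901]
contact_force: [0.3, 0.2, 1.0]
opening: 0.0002
grasp_force: 0.0
[-1.6 -2.8 24.3]
```

```bash
python3 -m crank '[{"hand":1,"x":-1,"y":-2,"z":10,"yaw":0},{"hand":1,"x":0,"y":0,"z":6,"yaw":0},{"hand":1,"x":0,"y":0,"z":0,"yaw":0}]' | egrep 'pos|contact'; for i in 1 2 3; do python3 -m crank '[{"hand":1,"x":0,"y":0,"z":1.5,"yaw":0},{"hand":1,"x":0,"y":0,"z":1.5,"yaw":0},{"hand":1,"x":0,"y":0,"z":0,"yaw":0}]' | egrep 'pos|contact'; done
```

```text
ee_pos: [0.5583, -0.1098, 0.0851]
contact_force: [0.3, 0.4, -0.5]
ee_pos: [0.5588, -0.1099, 0.0831]
contact_force: [1.1, -0.2, 0.1]
ee_pos: [0.5587, -0.1099, 0.0799]
contact_force: [-0.7, 0.9, -0.2]
ee_pos: [0.559, -0.1099, 0.0782]
contact_force: [-1.7, 0.5, 6.4]
```

```bash
for i in 1 2; do python3 -m crank '[{"hand":1,"x":0,"y":0,"z":1.5,"yaw":0},{"hand":1,"x":0,"y":0,"z":1.5,"yaw":0},{"hand":1,"x":0,"y":0,"z":0,"yaw":0}]' | egrep 'pos|contact'; done
```

```text
ee_pos: [0.5588, -0.1099, 0.074]
contact_force: [0.7, -0.4, -0.1]
ee_pos: [0.5585, -0.1099, 0.0706]
contact_force: [-0.7, 0.2, 0.3]
```

The force fell away, so the paddle has snapped down. I'll lift, retreat and check.

```bash
python3 -m crank '[{"hand":1,"x":0,"y":0,"z":-20,"yaw":0},{"hand":1,"x":0,"y":0,"z":-40,"yaw":0},{"hand":1,"x":0,"y":0,"z":-45,"yaw":0},{"hand":1,"x":30,"y":-10,"z":-45,"yaw":0},{"hand":1,"x":40,"y":-25,"z":0,"yaw":0}]' | grep cl
python3 -m crank '[{"hand":1,"x":40,"y":-30,"z":0,"yaw":0},{"hand":1,"x":0,"y":0,"z":0,"yaw":0},{"hand":1,"x":0,"y":0,"z":0,"yaw":0}]'
python3 - <<'E'
from h import *
vision.camera("wrist");c=vision.camera("wrist");d=vision.camera("side");e=vision.camera("scene")
o=np.zeros((600,800,3),np.uint8);o[:300,:400]=cv2.resize(c["frame"],(400,300));o[:300,400:]=cv2.resize(d["frame"][165:220,240:313],(400,300),interpolation=cv2.INTER_CUBIC)
a=d["frame"];o[300:,400:]=cv2.resize(a,(400,300));o[300:,:400]=cv2.resize(e["frame"][150:290,190:376],(400,300))
cv2.imwrite("pics/w5.png",np.clip(o[:,:,::-1]*1.4,0,255))
E
```

```text
clock: 13.0
clock: 13.3
ee_pos: [0.4693, -0.1984, 0.2173]
ee_rot: [-3.141, 0.0, -2.904]
contact_force: [0.2, -0.4, 0.3]
opening: -0.0
grasp_force: 0.0[ WARN:0@1.334] global loadsave.cpp:1063 imwrite_ Unsupported depth image for selected encoder is fallbacked to CV_8U.
```

View pics/w5.png

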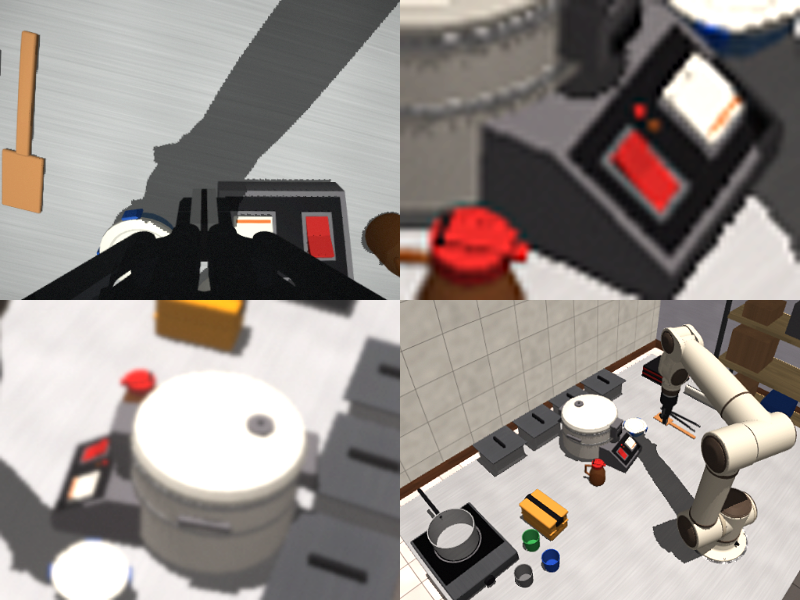

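The lid is shut, the row is undisturbed and the arm is clear. I'll compare the rocker and paddle pixels with their starting values.

Run:
```python
from h import *
a0={n:cv2.imread(f"pics/{n}0.png")[:,:,::-1] for n in("scene","side")}
for n,(x0,x1,y0,y1) in (("scene",(205,250,205,265)),("side",(265,325,172,225))):
  for t,f in(("before",a0[n]),("after",vision.camera(n)["frame"])):
    f=f.astype(int);r,g,b=f[...,0],f[...,1],f[...,2]
    roi=np.zeros(r.shape,bool); roi[y0:y1,x0:x1]=1
    print(n,t,"red",blobs(roi&(r>100)&(g<70)&(b<70)),"white",[k for k in blobs(roi&(r>165)&(b>130)) if k[1][4]<300])
```

```text
scene before red [([233.4, 219.8], [227, 216, 14, 9, 91])] white [([228.0, 235.6], [221, 231, 14, 10, 110])]
scene after red [([233.9, 219.6], [228, 214, 12, 11, 73])] white [([229.0, 236.3], [224, 231, 11, 11, 84]), ([233.3, 263.6], [225, 263, 18, 2, 31])]
side before red [([284.7, 196.1], [278, 190, 14, 13, 93])] white [([295.4, 181.7], [289, 175, 15, 15, 107])]
side after red [([284.6, 196.0], [278, 189, 13, 15, 87])] white [([294.8, 182.4], [289, 175, 13, 16, 108])]
```

```bash
python3 -c "
from workcell import arm
print(arm.close_job())"
```

```text
the job is handed in; nothing more can be done
None
```

I handed the job in at about 13.5 s of robot time: the lid is latched shut, and the force readings and camera checks show the rocker on and the cook paddle down, done in that order with nothing in the row disturbed; the hand-in gave no verdict.

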